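Set out the honey stall's tasting: layered biscuits and jars in tasting order

TASK

Set out the tasting for the honey stall. First build one neat stack in the middle of the white plate: every dark gingerbread round at the bottom, then every pale oat round on top of them, all lying flat with the dotted side up and well centred over the plate, and the wooden cover on top with its knob up; then fill the tasting rack in order, standing the pale honey jar upright on the floor of the one-dot pocket, then the amber jar in the two-dot pocket, then the dark jar in the three-dot pocket. Some biscuits or a jar may be missing today: use all that are there, leave a missing jar's pocket empty, and leave the other goods standing where they are.

Things in the scene. Friction and masses are not known exactly. Their poses are not given: they have to be found in the camera images.
- plate: white round serving plate with a thin blue ring painted round its middle, 130 mm across, 12 mm thick, flat top without a rim; fixed to the table. Origin: centre of its underside; z up, so its flat top is 12 mm above the origin
- rack: brown wooden tasting rack, fixed to the table: an open-topped box of 74 x 210 mm (its own x by y), 28 mm high, with 6 mm floor and walls, divided into three pockets in a row along y, each 62 mm long in x and about 62 mm wide, pitch 68 mm. A low ledge 30 mm deep and 12 mm high runs along its front (-x, towards the robot) and carries one, two or three white dots in front of each pocket. Origin: centre of the box's underside; z up
- pocket1 (a point): centre of the inner floor (6 mm above the table) of the pocket marked with one white dot; the leftmost (+y) pocket; axes as the rack's
- pocket2 (a point): centre of the inner floor (6 mm above the table) of the pocket marked with two white dots; the middle pocket; axes as the rack's
- pocket3 (a point): centre of the inner floor (6 mm above the table) of the pocket marked with three white dots; the rightmost (-y) pocket; axes as the rack's
- ginger1: dark brown gingerbread round: rigid flat disc, 66 mm across, 16 mm thick, about 60 g, seven cream icing dots on its upper side. Origin: centre of its underside; z towards the iced side. May be absent
- ginger2: dark brown gingerbread round: rigid flat disc, 66 mm across, 16 mm thick, about 60 g, seven cream icing dots on its upper side. Origin: centre of its underside; z towards the iced side. May be absent
- ginger3: dark brown gingerbread round: rigid flat disc, 66 mm across, 16 mm thick, about 60 g, seven cream icing dots on its upper side. Origin: centre of its underside; z towards the iced side. May be absent
- oat1: pale oat biscuit round: rigid flat disc, 66 mm across, 16 mm thick, about 60 g, seven brown dots on its upper side. Origin: centre of its underside; z towards the dotted side. May be absent
- oat2: pale oat biscuit round: rigid flat disc, 66 mm across, 16 mm thick, about 60 g, seven brown dots on its upper side. Origin: centre of its underside; z towards the dotted side. May be absent
- cover: round wooden cover: disc 70 mm across and 10 mm thick with an upright dark round knob on its middle, 28 mm across and 28 mm high (10 to 38 mm above the origin), about 70 g. Origin: centre of its underside; z up through the knob
- jar_pale: small round honey jar holding pale yellow honey, with a steel lid and a spot of the honey's colour on the lid; 52 mm across, 62 mm high, about 160 g. Origin: centre of its underside; z up through the lid. May be absent
- jar_amber: small round honey jar holding orange-amber honey, with a steel lid and a spot of the honey's colour on the lid; 52 mm across, 62 mm high, about 160 g. Origin: centre of its underside; z up through the lid. May be absent
- jar_dark: small round honey jar holding very dark brown honey, with a steel lid and a spot of the honey's colour on the lid; 52 mm across, 62 mm high, about 160 g. Origin: centre of its underside; z up through the lid. May be absent
- big_jar: bystander: jar of red jam, 68 mm across, 85 mm high; origin at the centre of its underside, z up
- squeeze_bottle: bystander: yellow squeeze bottle with a nozzle, 52 mm across, 152 mm high; origin at the centre of its underside, z up
- syrup: bystander: amber bottle with a white cap, 44 mm across, 100 mm high; origin at the centre of its underside, z up
- dropper: bystander: small dark bottle with a white cap, 30 mm across, 60 mm high; origin at the centre of its underside, z up
There are look-alikes about, which are no part of the job. Leave any green look-alike of the jar_dark alone.

How it is judged:
By the outcome, as a careful person would: the job done as asked, in the order asked, and still so for the second after the job is handed in, with the robot touching nothing.
Of ginger1, ginger2, ginger3, oat1, oat2 only 4 to 5 are there at a start; the rules pass over those that are not, and their reading is None.
Of jar_pale, jar_amber, jar_dark only 2 to 3 are there at a start; the rules pass over those that are not, and their reading is None.
At some moment in a run one of jar_pale, jar_amber, jar_dark may be knocked a few centimetres aside while the robot is not near it.
Once in a run the grip may slacken for a moment while it holds something.
It also fails if it takes over 208 s, if anything falls off the work surface, if the arm or the gripper's body presses on something with over 40 N, if the wrist force passes 120 N, or if a joint passes its speed limit or range.

ROBOT

A 6-joint arm with a two-finger parallel gripper is mounted at the origin on the work surface. World frame = base frame: x ahead of the robot, y to its left, z up, the work surface at z = 0. Lengths are in m, angles in rad, forces in N, time in s.
With the tool pointing down it reaches from about 0.375 to 0.925 m from the base axis. Payload 5.7 kg.
Tool frame: the origin (TCP) lies at the very end of the fingers, on their centre line; the grasp point (between the pads) lies 19 mm behind it; z points along the fingers, y is the line along which they close (so a half turn about z gives the same grasp; the last joint's range is limited). The gripper opens to 88 mm and grips with 3 to 60 N. Pads are 20 mm wide; open, the fingers measure 115 mm over their backs; the gripper's body (75 mm by 178 mm) begins 61 mm behind the grasp point.
Start: joints at [1.156, 0.359, 1.51, -0, 1.272, -0.115], TCP at [0.177, 0.573, 0.223] pointing down, gripper open.
Joint ranges: [-2.97, 2.97], [-1.01, 2.36], [0.21, 2.38], [-0.96, 4.11], [0.2, 2.71], [-2.98, 2.98]. Speed limits (rad/s): [2.39, 2.39, 3.14, 3.14, 3.14, 3.14].

INTERFACE

Orientations are given as a rotation vector (axis times angle).
In Python, from plant import env, get_image, camera_info, ticket gives the robot as it stands. The module is installed in compiled form; this text tells all that it offers.
- The arm moves only by the tool drive_tool, never from a script. Its argument "rows" is a list of rows, each a list of 7 numbers: the shift along the tool's x, y, z in units of 40 mm (1.0 is 40 mm), then the turn, a rotation vector about the tool's x, y, z in units of 0.1 rad (1.0 is 0.1 rad), then the closure, from 0 (fully open) to 1 (shut). In form: [[dx, dy, dz, wx, wy, wz, gripper], ...]. A call has 1 to 8 rows; each row shifts and turns the commanded pose from where the row before left it, along the tool's axes as they then stand; what a row does not reach is not made up. A row lasts 1/8 s, in which the tool goes at most 62.5 mm and 10.7 degrees, less where a joint would pass 70% of its speed; a pose out of reach is approached as far as the arm can. A call with a number of a shift or a turn outside -1 to 1 is refused whole. A call with a gripper value outside its range is refused whole. The fingers move at their own pace and stop on an object; "force" is the grip in N (left out, the last holds). Time passes only in rows, so rows that do not move let the fingers close. It gives the time, the measured TCP pose, the force, the opening and the grip force at its end, in the units of the state.
- env.state(): the state, without advancing time (a new reading comes with each control period).
- get_image(name): name is "scene" or "top" or "wrist"; returns (picture, depth): 384x512x3 uint8, blue, green, red; 384x512 float32, m along the optical axis (not along the pixel's ray), 0 where there is no reading.
- camera_info(name): a dict with "fx", "fy", "cx", "cy" (pixels), "dist" ([k1, k2, p1, p2, k3] as OpenCV has them; the pictures are not rectified), "R" (3x3) and "t" (3): a world point X has camera coordinates R X + t. Camera axes: x right, y down, z forward; pixel columns grow to the right and rows downward; lengths in m; the calibration is good to about 2 mm. A picture is of the moment at which its call begins: read the wrist's pose just before it. camera_info takes no time and is no camera call; for the wrist camera it gives the pose at the moment of the call.
- ticket.close_job(): hands the job in; it is judged then, once.
The state is a dict: "time_s": time; "joints": joint angles; "qvel": joint speeds; "joint_efforts": joint torques, N m; "ee_pos": TCP position; "eef_rot": TCP orientation; "ft_force": force on the tool from outside, world axes, zero at the start; "wrist_torque": the same for the moment, N m; "gripper_width": finger opening in m; "gripper_force": force on a finger pad.
Only numpy, scipy, OpenCV 4.12 (cv2) and the standard library are available. Lean on these libraries where they do the work, as an engineer would, in place of code of your own. Each camera call takes 0.05 s, during which the arm holds its last target. There are 200 camera calls.

## Working session

There is one attempt and no reset: what is moved stays moved. The work goes in short steps, Python scripts to look and compute and a tool call to move; the robot and the scene stay as the last step left them, time stands still between calls to the robot, and variables do not carry over. Pictures are saved under pics/ and viewed, at most 14 in all, crops included, and the job is handed in when it is done.

Besides the shell and the picture viewer there is one more tool, called after "Request:" as name([rows], argument=value, ...), one row to a line, values as JSON. drive_tool: Moves the arm, as the interface text tells. Shifts and turns lie within -1 to 1; 1 stands for 40 mm of shift or 0.1 rad of turn. Its arguments: {"type":"object","properties":{"rows":{"type":"array"},"force":{"type":"number"}},"required":["rows"]}

```bash
mkdir -p pics
cat > h.py <<'E'
import cv2, numpy as np
from scipy.spatial.transform import Rotation as Ro
from plant import env, get_image, camera_info, ticket
def ray(ci,uv,z):
    K=np.array([[ci['fx'],0,ci['cx']],[0,ci['fy'],ci['cy']],[0,0,1.]])
    p=cv2.undistortPoints(np.array(uv,float).reshape(-1,1,2),K,np.array(ci['dist'],float)).reshape(-1,2)
    R=np.array(ci['R']);t=np.array(ci['t']);c=-R.T@t
    d=np.c_[p,np.ones(len(p))]@R
    return c+d*((z-c[2])/d[:,2])[:,None]
def pts(ci,depth):
    h,w=depth.shape;K=np.array([[ci['fx'],0,ci['cx']],[0,ci['fy'],ci['cy']],[0,0,1.]])
    v,u=np.mgrid[:h,:w]
    p=cv2.undistortPoints(np.c_[u.ravel(),v.ravel()].astype(float).reshape(-1,1,2),K,np.array(ci['dist'],float)).reshape(-1,2)
    X=np.c_[p,np.ones(len(p))]*depth.reshape(-1,1)
    return ((X-np.array(ci['t']))@np.array(ci['R'])).reshape(h,w,3)
E
python3 - <<'E'
from h import *
s=env.state();print(s['time_s'],s['ee_pos'],s['eef_rot'],s['gripper_width'],s['gripper_force'])
for n in ['scene','top']:
    ci=camera_info(n);im,d=get_image(n);cv2.imwrite(f'pics/{n}0.png',im);np.save(f'{n}0.npy',d)
    R=np.array(ci['R']);print(n,ci['fx'],-R.T@np.array(ci['t']),R[2])
E
```

```text
0.0 [0.17690243 0.57260303 0.22181262] [-4.69076351e-01 -3.10586571e+00  2.76094676e-03] 0.08779991498283934 0.0
scene 393.598362803321 [1.12860404 0.42863212 0.65213083] [-0.61238615 -0.47600314 -0.63119269]
top 395.7207667418753 [ 0.47583451 -0.00302734  1.19339214] [ 0.04686755  0.00711794 -0.99887575]
```

View pics/top0.png

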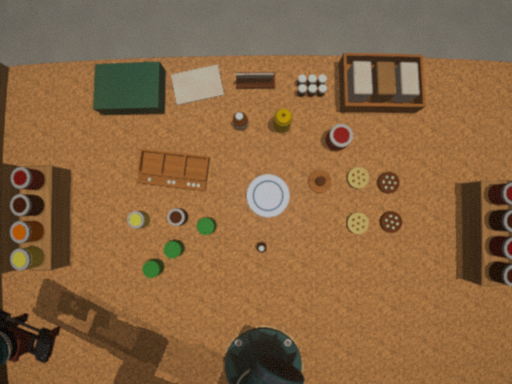

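View pics/scene0.png

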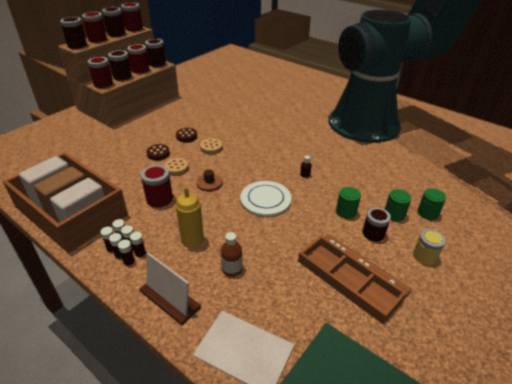

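The top view shows the plate (268,196), cover (320,181), oats (358,177) and (358,223), gingers (388,182) and (391,222), pale jar (136,219), a dark jar (176,217), three green look-alikes and the rack (174,169). No amber jar stands free; the ones on the side shelf are display goods. Next I measure, and crop the jars.

Run:
```python
from h import *
im=cv2.imread('pics/top0.png');d=np.load('top0.npy');ci=camera_info('top')
P=pts(ci,d)
print('table z',np.median(P[230:260,290:340,2]))
for name,u,v,h in [('plate',268,196,.012),('cover',320,181,.01),('oatA',358,177,.016),('oatB',358,223,.016),('gA',388,182,.016),('gB',391,222,.016),('pale',136,219,.062),('dark',176,217,.062),('green1',206,226,.062),('green2',173,249,.062),('green3',152,268,.062),('syrup',240,120,.1),('bigjar',341,136,.085),('squeeze',283,120,.15),('dropper',261,247,.06)]:
    r=26 if name=='plate' else 15
    sl=np.s_[v-r:v+r+1,u-r:u+r+1]
    Z=P[sl][...,2]; m=((Z>h*.6)&(Z<h+.05)).astype(np.uint8)
    n,l,st,c=cv2.connectedComponentsWithStats(m);k=1+np.argmax(st[1:,4]);
    cc=max(cv2.findContours((l==k).astype(np.uint8),0,2)[0],key=len)
    (x,y),rad=cv2.minEnclosingCircle(cc)
    uv=c[k]+[u-r,v-r]; w=ray(ci,[uv],h)[0]
    print(name,uv.round(1),w.round(3),'zmed',np.median(Z[l==k]).round(3),'diam',round(2*np.sqrt(st[k,4]/np.pi)*(1.193-h)/395.7*1000),'range',np.hypot(w[0],w[1]).round(3))
# rack
uv=[(142,150),(209,157),(206,191),(138,184)]
print(ray(ci,uv,.028).round(3))
# white dots
g=im[170:195,130:215].astype(int); m=(g.min(2)>130).astype(np.uint8)
n,l,st,c=cv2.connectedComponentsWithStats(m)
for k in range(1,n):print((c[k]+[130,170]).round(1),st[k,4],ray(ci,[c[k]+[130,170]],.012)[0].round(3))
a=cv2.resize(im[140:285,90:225],None,fx=4,fy=4,interpolation=2);cv2.imwrite('pics/c1.png',a)
s=cv2.imread('pics/scene0.png');cv2.imwrite('pics/c2.png',cv2.resize(s[170:330,290:460],None,fx=3.5,fy=3.5,interpolation=2))
```

```text
table z -0.0002440163599164352
plate [267.9 195. ] [ 0.516 -0.018  0.012] zmed 0.012 diam 128 range 0.516
cover [319.5 180.8] [ 0.558 -0.173  0.01 ] zmed 0.01 diam 66 range 0.584
oatA [357.9 177.3] [ 0.567 -0.289  0.016] zmed 0.016 diam 63 range 0.637
oatB [357.4 222.6] [ 0.432 -0.285  0.016] zmed 0.016 diam 65 range 0.517
gA [388.2 182.1] [ 0.553 -0.381  0.016] zmed 0.016 diam 63 range 0.671
gB [391.  221.8] [ 0.433 -0.388  0.016] zmed 0.016 diam 65 range 0.581
pale [136.3 219.5] [0.445 0.365 0.062] zmed 0.06 diam 53 range 0.575
dark [175.9 216.5] [0.453 0.248 0.062] zmed 0.06 diam 53 range 0.517
green1 [205.4 225.6] [0.427 0.162 0.062] zmed 0.061 diam 52 range 0.457
green2 [172.5 249.4] [0.359 0.258 0.062] zmed 0.06 diam 52 range 0.442
green3 [151.4 268.4] [0.303 0.32  0.062] zmed 0.06 diam 53 range 0.441
syrup [239.8 118.7] [0.727 0.061 0.1  ] zmed 0.072 diam 40 range 0.73
bigjar [340.1 135.9] [ 0.68  -0.223  0.085] zmed 0.084 diam 70 range 0.716
squeeze [282.9 117.7] [ 0.718 -0.057  0.15 ] zmed 0.122 diam 49 range 0.72
dropper [261.6 247.1] [0.365 0.002 0.06 ] zmed 0.041 diam 26 range 0.365
[[0.652 0.36  0.028]
 [0.629 0.157 0.028]
 [0.528 0.166 0.028]
 [0.55  0.371 0.028]]
[149. 179.] 5 [0.566 0.342 0.012]
[168.5 181.5] 4 [0.558 0.282 0.012]
[173.2 181.8] 6 [0.557 0.268 0.012]
[188.  183.7] 7 [0.551 0.222 0.012]
[193.  184.5] 6 [0.548 0.207 0.012]
[197.8 184.8] 6 [0.547 0.193 0.012]
```

View pics/c1.png

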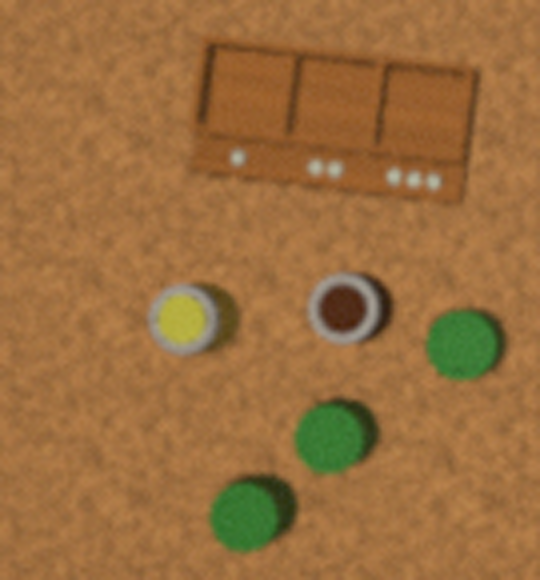

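The crop confirms it: pale jar (136,219) has a yellow lid spot, and the dark jar (176,217) has a dark brown one. The three green ones at (206,226), (173,249) and (152,268) are look-alikes. The amber jar is absent, and the biscuits are 2 ginger and 2 oat, all dotted side up. Now a planner that turns waypoints into rows.

```bash
cat >> h.py <<'E'
def cur():
    s=env.state();R=Ro.from_rotvec(s['eef_rot']).as_matrix()
    return np.array(s['ee_pos']),np.arctan2(R[1,1],R[0,1]),R
def plan(wps,start=None):
    """wps: (x,y,z,psi,grip,maxunit); prints rows in tool axes"""
    if start is None: p,a,_=cur()
    else: p,a=np.array(start[:3]),start[3]
    for x,y,z,psi,g,mu in wps:
        D=np.array([x,y,z])-p;da=psi-a
        n=max(1,int(np.ceil(max(np.abs(D).max()/.04/mu,np.linalg.norm(D)/.04/1.2,abs(da)/.1))))
        rows=[]
        for i in range(n):
            yt=np.array([np.cos(a),np.sin(a),0]);xt=np.array([-yt[1],yt[0],0])*-1
            xt=np.array([-np.sin(a),np.cos(a),0]) 
            q=D/n
            r=[q@xt*1/.04,q@yt/.04,-q[2]/.04,0,0,-da/n/.1,g]
            rows.append([round(float(v),2) for v in r]);a+=da/n
        p=p+D
        print(len(rows),'rows ->',(x,y,z,round(psi,3)));print(rows if abs(da)>.02 or len({tuple(r) for r in rows})>1 else f'{len(rows)} x {rows[0]}')
E
python3 - <<'E'
from h import *
p,a,R=cur();print(p,a);print(R.round(3))
plan([(.43,.25,.25,.3,0,.95),(.46,-.27,.26,-.5,0,.95)])
E
```

```text
[0.1769455  0.57265347 0.22188608] 1.2709897871067946
[[-0.955  0.295 -0.001]
 [ 0.295  0.955 -0.002]
 [ 0.    -0.002 -1.   ]]
10 rows -> (0.43, 0.25, 0.25, 0.3)
[[-0.84, -0.58, -0.07, 0.0, 0.0, 0.97, 0.0], [-0.9, -0.5, -0.07, 0.0, 0.0, 0.97, 0.0], [-0.94, -0.41, -0.07, 0.0, 0.0, 0.97, 0.0], [-0.97, -0.32, -0.07, 0.0, 0.0, 0.97, 0.0], [-1.0, -0.22, -0.07, 0.0, 0.0, 0.97, 0.0], [-1.02, -0.12, -0.07, 0.0, 0.0, 0.97, 0.0], [-1.02, -0.02, -0.07, 0.0, 0.0, 0.97, 0.0], [-1.02, 0.08, -0.07, 0.0, 0.0, 0.97, 0.0], [-1.01, 0.17, -0.07, 0.0, 0.0, 0.97, 0.0], [-0.99, 0.27, -0.07, 0.0, 0.0, 0.97, 0.0]]
14 rows -> (0.46, -0.27, 0.26, -0.5)
[[-0.9, -0.22, -0.02, 0.0, 0.0, 0.57, 0.0], [-0.91, -0.17, -0.02, 0.0, 0.0, 0.57, 0.0], [-0.92, -0.12, -0.02, 0.0, 0.0, 0.57, 0.0], [-0.93, -0.07, -0.02, 0.0, 0.0, 0.57, 0.0], [-0.93, -0.01, -0.02, 0.0, 0.0, 0.57, 0.0], [-0.93, 0.04, -0.02, 0.0, 0.0, 0.57, 0.0], [-0.93, 0.09, -0.02, 0.0, 0.0, 0.57, 0.0], [-0.92, 0.15, -0.02, 0.0, 0.0, 0.57, 0.0], [-0.91, 0.2, -0.02, 0.0, 0.0, 0.57, 0.0], [-0.9, 0.25, -0.02, 0.0, 0.0, 0.57, 0.0], [-0.88, 0.3, -0.02, 0.0, 0.0, 0.57, 0.0], [-0.86, 0.35, -0.02, 0.0, 0.0, 0.57, 0.0], [-0.84, 0.4, -0.02, 0.0, 0.0, 0.57, 0.0], [-0.82, 0.45, -0.02, 0.0, 0.0, 0.57, 0.0]]
```

Request:
drive_tool([
  [-0.84,-0.58,-0.07,0,0,1,0],
  [-0.9,-0.5,-0.07,0,0,1,0],
  [-0.94,-0.41,-0.07,0,0,1,0],
  [-0.97,-0.32,-0.07,0,0,1,0],
  [-1.0,-0.22,-0.07,0,0,1,0],
  [-1.0,-0.12,-0.07,0,0,1,0],
  [-1.0,-0.02,-0.07,0,0,1,0],
  [-1.0,0.08,-0.07,0,0,1,0],
], force=20)

```text
time_s: 1.1
ee_pos: [0.3761, 0.3143, 0.2449]
eef_rot: [-1.646, -2.676, 0.001]
ft_force: [0.4, 0.6, -0.3]
gripper_width: 0.088
gripper_force: 0.0
```

Request:
drive_tool([
  [-1.0,0.17,-0.07,0,0,1,0],
  [-0.99,0.27,-0.07,0,0,1,0],
  [-0.9,-0.22,0,0,0,0.5,0],
  [-0.9,-0.17,0,0,0,0.5,0],
  [-0.9,-0.12,0,0,0,0.5,0],
  [-0.9,-0.07,0,0,0,0.5,0],
  [-0.9,-0.01,0,0,0,0.5,0],
  [-0.9,0.04,0,0,0,0.5,0],
])

```text
time_s: 2.1
ee_pos: [0.4338, 0.0309, 0.2505]
eef_rot: [-2.255, -2.187, 0.001]
ft_force: [-0.3, -0.3, 0.2]
gripper_width: 0.0876
gripper_force: 0.0
```

Request:
drive_tool([
  [-0.93,0.09,0,0,0,0.6,0],
  [-0.92,0.15,0,0,0,0.6,0],
  [-0.91,0.2,0,0,0,0.6,0],
  [-0.9,0.25,0,0,0,0.6,0],
  [-0.88,0.3,0,0,0,0.6,0],
  [-0.86,0.35,0,0,0,0.6,0],
  [-0.84,0.4,0,0,0,0.6,0],
  [-0.82,0.45,0,0,0,0.6,0],
])

```text
time_s: 3.1
ee_pos: [0.4523, -0.2667, 0.2504]
eef_rot: [-2.71, -1.587, 0.0]
ft_force: [0.5, -0.1, 0.5]
gripper_width: 0.0878
gripper_force: 0.0
```

Run:
```python
from h import *
print(cur()[:2])
im,d=get_image('wrist');ci=camera_info('wrist');R=np.array(ci['R']);print(-R.T@np.array(ci['t']),R[2])
cv2.imwrite('pics/w1.png',im);np.save('w1.npy',d)
```

```text
(array([ 0.45232952, -0.26665224,  0.25035063]), np.float64(-0.5111494587597056))
[ 0.48718592 -0.20983956  0.41243835] [-0.12665339 -0.22685106 -0.96565911]
```

View pics/w1.png

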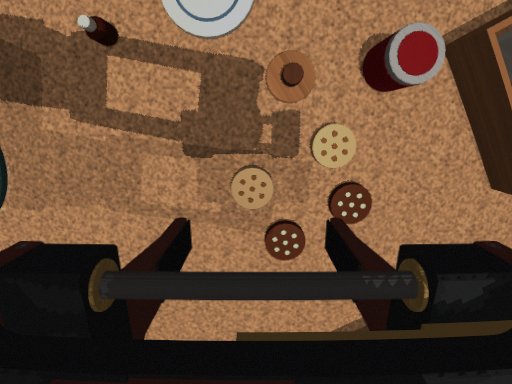

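The wrist view shows gingers at (285,240) and (350,203), oats at (252,188) and (334,146), the cover at (292,76) and the plate at the top. I measure them through the depth mask.

```bash
cat >> h.py <<'E'
def discs(im,d,ci,lo,hi,h,dmin=.05,dmax=.14):
    P=pts(ci,d);m=((P[...,2]>lo)&(P[...,2]<hi)&(d>0)).astype(np.uint8)
    m=cv2.morphologyEx(m,cv2.MORPH_OPEN,np.ones((3,3),np.uint8))
    out=[]
    for c in cv2.findContours(m,cv2.RETR_EXTERNAL,cv2.CHAIN_APPROX_NONE)[0]:
        if len(c)<20: continue
        w=ray(ci,c.reshape(-1,2),h)[:,:2].astype(np.float32)
        (x,y),(e1,e2),_=cv2.fitEllipse(w)
        if dmin<min(e1,e2) and max(e1,e2)<dmax: out.append((round(float(x),4),round(float(y),4),round(e1*1000),round(e2*1000),c.reshape(-1,2).mean(0).round().tolist()))
    return out
E
python3 - <<'E'
from h import *
d=np.load('w1.npy');im=cv2.imread('pics/w1.png');ci=camera_info('wrist')
print(discs(im,d,ci,.010,.021,.016)); print('cover',discs(im,d,ci,.005,.014,.010))
P=pts(ci,d)
for u,v in[(285,240),(350,203),(252,188),(334,146),(275,76),(210,15)]:print(np.median(P[v-3:v+3,u-3:u+3,2]))
ct=camera_info('top');print('plate top',discs(None,np.load('top0.npy'),ct,.006,.018,.012))
E
```

```text
[(0.4329, -0.3936, 64, 66, [284.0, 241.0]), (0.5523, -0.3876, 63, 67, [350.0, 203.0]), (0.4309, -0.2908, 63, 65, [252.0, 188.0]), (0.5677, -0.2945, 64, 65, [333.0, 145.0])]
cover [(0.5571, -0.1794, 68, 69, [290.0, 76.0])]
0.016573137138389003
0.016723821209643913
0.01673297792520429
0.016780596563038735
0.010064955536399835
0.012357380832112567
plate top [(0.5155, -0.0174, 123, 127, [268.0, 195.0]), (0.5569, -0.1732, 56, 61, [320.0, 181.0])]
```

Run:
```python
from h import *
ci=camera_info('wrist');p,a,R=cur()
K=np.array([[ci['fx'],0,ci['cx']],[0,ci['fy'],ci['cy']],[0,0,1.]])
T=[p+s*.044*R[:,1]+x*R[:,0]for s in(-1,1) for x in(-.01,0,.01)]
uv=cv2.projectPoints(np.array(T),cv2.Rodrigues(np.array(ci['R']))[0],np.array(ci['t']),K,np.array(ci['dist']))[0].reshape(-1,2);print(uv.round(1))
im=cv2.imread('pics/w1.png');cv2.imwrite('pics/w1c.png',cv2.resize(im[200:270,160:360],None,fx=4,fy=4,interpolation=2))
plan([(.433,-.391,.10,-.5,0,.95)])
```

```text
[[192.2 247. ]
 [191.2 233. ]
 [190.2 218.6]
 [325.  247. ]
 [326.  233. ]
 [327.1 218.6]]
5 rows -> (0.433, -0.391, 0.1, -0.5)
[[-0.57, 0.21, 0.75, 0.0, 0.0, -0.03, 0.0], [-0.57, 0.21, 0.75, 0.0, 0.0, -0.03, 0.0], [-0.57, 0.2, 0.75, 0.0, 0.0, -0.03, 0.0], [-0.57, 0.2, 0.75, 0.0, 0.0, -0.03, 0.0], [-0.57, 0.2, 0.75, 0.0, 0.0, -0.03, 0.0]]
```

View pics/w1c.png

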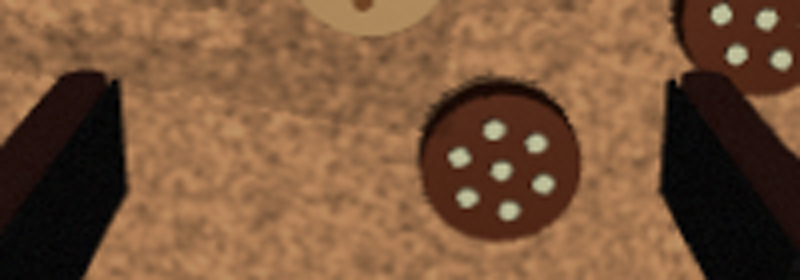

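Run:
```python
from h import *
plan([(.433,-.393,.08,-.511,0,.95),(.433,-.393,.005,-.511,0,.5)])
```

```text
5 rows -> (0.433, -0.393, 0.08, -0.511)
5 x [-0.58, 0.21, 0.85, 0.0, 0.0, -0.01, 0.0]
4 rows -> (0.433, -0.393, 0.005, -0.511)
4 x [0.0, 0.0, 0.47, 0.0, 0.0, -0.0, 0.0]
```

Request:
drive_tool([
  [-0.58,0.21,0.85,0,0,0,0],
  [-0.58,0.21,0.85,0,0,0,0],
  [-0.58,0.21,0.85,0,0,0,0],
  [-0.58,0.21,0.85,0,0,0,0],
  [-0.58,0.21,0.85,0,0,0,0],
  [0,0,0,0,0,0,0],
  [0,0,0,0,0,0,0],
])

```text
time_s: 4.03
ee_pos: [0.4329, -0.3868, 0.0811]
eef_rot: [-2.709, -1.59, -0.0]
ft_force: [1.3, -0.6, 0.2]
gripper_width: 0.0876
gripper_force: 0.0
```

Run:
```python
from h import *
print(cur()[:2])
im,d=get_image('wrist');ci=camera_info('wrist');cv2.imwrite('pics/w2.png',im)
print(discs(im,d,ci,.010,.021,.016))
# colour-based: dark/brown ginger dots
```

```text
(array([ 0.43286038, -0.38680053,  0.08112169]), np.float64(-0.5091532343237596))
[(0.433, -0.3887, 64, 65, [259.0, 204.0]), (0.5517, -0.3828, 64, 66, [378.0, 134.0]), (0.431, -0.2868, 64, 65, [195.0, 101.0])]
```

View pics/w2.png

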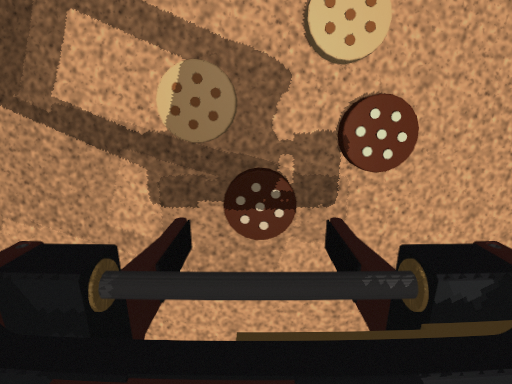

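Close by, the ginger at (259,204) is almost centred between the fingers and agrees with the top camera, so the far wrist view was off by 5 mm. I descend and grip.

Request:
drive_tool([
  [-0.03,0.01,0.45,0,0,0,0],
  [0,0,0.45,0,0,0,0],
  [0,0,0.45,0,0,0,0],
  [0,0,0.45,0,0,0,0],
  [0,0,0.08,0,0,0,0.6],
  [0,0,0,0,0,0,0.6],
  [0,0,0,0,0,0,0.6],
  [0,0,0,0,0,0,0.6],
], force=25)

```text
time_s: 5.08
ee_pos: [0.4328, -0.389, 0.0061]
eef_rot: [2.708, 1.59, 0.0]
ft_force: [-0.2, -0.6, -0.2]
gripper_width: 0.0654
gripper_force: 25.0
```

Request:
drive_tool([
  [0,0,-0.5,0,0,0,0.6],
  [0,0,-0.9,0,0,0,0.6],
  [0,0,-0.9,0,0,0,0.6],
])

```text
time_s: 5.45
ee_pos: [0.4324, -0.3885, 0.0987]
eef_rot: [-2.709, -1.591, 0.0]
ft_force: [-0.1, 0.2, -0.4]
gripper_width: 0.0655
gripper_force: 25.0
```

Run:
```python
from h import *
p,a,_=cur();print(p,a)
plan([(.516,-.018,.10,-.51,.6,.95)])
```

```text
[ 0.43240029 -0.38853415  0.09865021] -0.5090557770840947
10 rows -> (0.516, -0.018, 0.1, -0.51)
10 x [0.91, -0.27, -0.0, 0.0, 0.0, 0.0, 0.6]
```

Request:
drive_tool([
  [0.91,-0.27,0,0,0,0,0.6],
  [0.91,-0.27,0,0,0,0,0.6],
  [0.91,-0.27,0,0,0,0,0.6],
  [0.91,-0.27,0,0,0,0,0.6],
  [0.91,-0.27,0,0,0,0,0.6],
  [0.91,-0.27,0,0,0,0,0.6],
  [0.91,-0.27,0,0,0,0,0.6],
  [0,0,0,0,0,0,0.6],
])

```text
time_s: 6.45
ee_pos: [0.4907, -0.1272, 0.0978]
eef_rot: [-2.707, -1.595, -0.0]
ft_force: [0.8, -0.2, -0.0]
gripper_width: 0.0652
gripper_force: 25.0
```

Run:
```python
from h import *
p,a,_=cur();print(p,a)
im,d=get_image('wrist');ci=camera_info('wrist');cv2.imwrite('pics/w3.png',im)
print('plate',discs(im,d,ci,.006,.018,.012,.05,.2))
hsv=cv2.cvtColor(im,cv2.COLOR_BGR2HSV);m=((hsv[...,0]>90)&(hsv[...,0]<130)&(hsv[...,1]>60)).astype(np.uint8)
for c in cv2.findContours(m,0,1)[0]:
    if len(c)>40:
        w=ray(ci,c.reshape(-1,2),.012)[:,:2].astype(np.float32);print('ring',cv2.fitEllipse(w))
ci=camera_info('top');im,d=get_image('top')
print('plate top',discs(im,d,ci,.006,.018,.012))
plan([(.516,-.018,.10,-.51,.6,.95)])
```

```text
[ 0.49074932 -0.12717287  0.09781268] -0.505878571296279
plate [(0.5575, -0.1716, 63, 71, [339.0, 203.0]), (0.6976, -0.2422, 79, 112, [456.0, 180.0]), (0.5142, -0.0187, 126, 127, [221.0, 74.0])]
ring ((0.5143371820449829, -0.01772010326385498), (0.0901542529463768, 0.09042339771986008), 156.9755401611328)
plate top [(0.5154, -0.0174, 125, 126, [268.0, 195.0])]
3 rows -> (0.516, -0.018, 0.1, -0.51)
3 x [0.91, -0.27, -0.02, 0.0, 0.0, 0.01, 0.6]
```

View pics/w3.png

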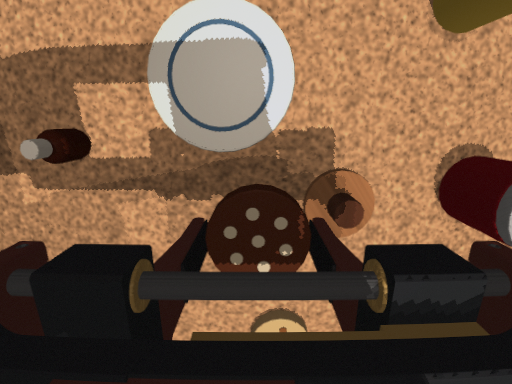

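The plate is at (0.515,-0.018) by both cameras, the ginger is held level, and the cover is clear. Moving over and placing.

Request:
drive_tool([
  [0.9,-0.27,0,0,0,0,0.6],
  [0.9,-0.27,0,0,0,0,0.6],
  [0.9,-0.27,0,0,0,0,0.6],
  [0,0,0,0,0,0,0.6],
  [0,0,0,0,0,0,0.6],
])

```text
time_s: 7.18
ee_pos: [0.5151, -0.0204, 0.0975]
eef_rot: [2.709, 1.59, -0.0]
ft_force: [-0.9, 0.5, -1.1]
gripper_width: 0.0656
gripper_force: 25.0
```

Run:
```python
from h import *
p,a,_=cur();print(p,a)
plan([(.515,-.018,.019,-.506,.6,.6)])
```

```text
[ 0.51508898 -0.02036192  0.09749806] -0.5093657148718417
4 rows -> (0.515, -0.018, 0.019, -0.506)
4 x [0.01, -0.01, 0.49, 0.0, 0.0, -0.01, 0.6]
```

Request:
drive_tool([
  [0.03,-0.03,0.5,0,0,0,0.6],
  [0.03,0,0.5,0,0,0,0.6],
  [0,0,0.5,0,0,0,0.6],
  [0,0,0.45,0,0,0,0.6],
  [0,0,0,0,0,0,0.6],
  [0,0,0,0,0,0,0.3],
  [0,0,0,0,0,0,0],
  [0,0,0,0,0,0,0],
])

```text
time_s: 8.18
ee_pos: [0.5156, -0.0167, 0.0201]
eef_rot: [2.708, 1.59, 0.001]
ft_force: [0.8, 0.1, 0.0]
gripper_width: 0.0821
gripper_force: 0.0
```

Request:
drive_tool([
  [0,0,-0.5,0,0,0,0],
  [0,0,-0.75,0,0,0,0],
  [0,0,-0.75,0,0,0,0],
  [-0.75,0.53,0,0,0,0,0],
  [-0.75,0.53,0,0,0,0,0],
  [-0.75,0.53,0,0,0,0,0],
  [-0.75,0.53,0,0,0,0,0],
  [-0.75,0.53,0,0,0,0,0],
])

```text
time_s: 9.18
ee_pos: [0.5348, -0.2003, 0.0999]
eef_rot: [2.708, 1.591, 0.0]
ft_force: [0.1, -0.4, -0.0]
gripper_width: 0.0879
gripper_force: 0.0
```

Request:
drive_tool([
  [-0.75,0.53,0.1,0,0,0,0],
  [-0.75,0.53,0.1,0,0,0,0],
  [-0.75,0.53,0.1,0,0,0,0],
  [-0.75,0.53,0.1,0,0,0,0],
  [-0.75,0.53,0.1,0,0,0,0],
  [0,0,0,0,0,0,0],
  [0,0,0,0,0,0,0],
])

```text
time_s: 10.05
ee_pos: [0.5537, -0.381, 0.0794]
eef_rot: [-2.708, -1.59, 0.0]
ft_force: [-0.6, 0.8, -1.1]
gripper_width: 0.0877
gripper_force: 0.0
```

```bash
cat >> h.py <<'E'
def look(h=.016,lo=None,hi=None):
    p,a,_=cur();print('tcp',p.round(4),round(float(a),4))
    im,d=get_image('wrist');ci=camera_info('wrist')
    for o in discs(im,d,ci,lo or h-.006,hi or h+.005,h): print('wrist',o)
def topstack(h):
    im,d=get_image('top');ci=camera_info('top')
    for o in discs(im,d,ci,h-.006,h+.006,h,.045): print('top',o)
E
python3 - <<'E'
from h import *
look();topstack(.028)
E
```

```text
tcp [ 0.5537 -0.381   0.0794] -0.5091
wrist (0.552, -0.3821, 64, 65, [257.0, 206.0])
wrist (0.4318, -0.2864, 65, 67, [85.0, 177.0])
wrist (0.567, -0.2888, 64, 64, [217.0, 99.0])
top (0.5162, -0.018, 61, 62, [269.0, 194.0])
```

Request:
drive_tool([
  [-0.05,-0.02,0.45,0,0,0,0],
  [0,0,0.45,0,0,0,0],
  [0,0,0.45,0,0,0,0],
  [0,0,0.45,0,0,0,0],
  [0,0,0.04,0,0,0,0.6],
  [0,0,0,0,0,0,0.6],
  [0,0,0,0,0,0,0.6],
  [0,0,0,0,0,0,0.6],
])

```text
time_s: 11.15
ee_pos: [0.5528, -0.3835, 0.0066]
eef_rot: [2.708, 1.59, 0.0]
ft_force: [-0.5, 0.7, 0.1]
gripper_width: 0.0652
gripper_force: 25.0
```

Request:
drive_tool([
  [0,0,-0.5,0,0,0,0.6],
  [0,0,-0.9,0,0,0,0.6],
  [0,0,-0.9,0,0,0,0.6],
  [0.75,-0.53,-0.2,0,0,0,0.6],
  [0.75,-0.53,0,0,0,0,0.6],
  [0.75,-0.53,0,0,0,0,0.6],
  [0.75,-0.53,0,0,0,0,0.6],
  [0.75,-0.53,0,0,0,0,0.6],
])

```text
time_s: 12.15
ee_pos: [0.5333, -0.1997, 0.1076]
eef_rot: [2.708, 1.589, 0.002]
ft_force: [-0.1, 0.8, -1.1]
gripper_width: 0.065
gripper_force: 25.0
```

Request:
drive_tool([
  [0.75,-0.53,0,0,0,0,0.6],
  [0.75,-0.53,0,0,0,0,0.6],
  [0.75,-0.53,0,0,0,0,0.6],
  [0.75,-0.52,0,0,0,0,0.6],
  [0.75,-0.52,0,0,0,0,0.6],
  [0,0,0,0,0,0,0.6],
  [0,0,0,0,0,0,0.6],
])

```text
time_s: 13.02
ee_pos: [0.5149, -0.0187, 0.1069]
eef_rot: [2.707, 1.591, 0.002]
ft_force: [-0.2, -1.6, -0.7]
gripper_width: 0.065
gripper_force: 25.0
```

Run:
```python
from h import *
p,a,_=cur();print(p,a)
plan([(.515,-.018,.036,-.509,.6,.6)])
```

```text
[ 0.51493751 -0.01874058  0.106895  ] -0.508252534370399
3 rows -> (0.515, -0.018, 0.036, -0.509)
3 x [0.01, -0.0, 0.59, 0.0, 0.0, 0.0, 0.6]
```

Request:
drive_tool([
  [0.02,0,0.5,0,0,0,0.6],
  [0,0,0.5,0,0,0,0.6],
  [0,0,0.5,0,0,0,0.6],
  [0,0,0.28,0,0,0,0.6],
  [0,0,0,0,0,0,0.6],
  [0,0,0,0,0,0,0.3],
  [0,0,0,0,0,0,0],
  [0,0,0,0,0,0,0],
])

```text
time_s: 14.02
ee_pos: [0.5149, -0.0176, 0.0352]
eef_rot: [2.708, 1.59, 0.001]
ft_force: [0.8, -0.3, 0.7]
gripper_width: 0.082
gripper_force: 0.0
```

Request:
drive_tool([
  [0,0,-0.5,0,0,0,0],
  [0,0,-0.7,0,0,0,0],
  [0,0,-0.6,0,0,0,0],
  [-0.86,0.18,0,0,0,0,0],
  [-0.86,0.18,0,0,0,0,0],
  [-0.86,0.18,0,0,0,0,0],
  [-0.86,0.18,0,0,0,0,0],
  [-0.86,0.18,0.1,0,0,0,0],
])

```text
time_s: 15.02
ee_pos: [0.4622, -0.1864, 0.1032]
eef_rot: [2.708, 1.59, 0.001]
ft_force: [-0.2, -0.7, -0.4]
gripper_width: 0.0879
gripper_force: 0.0
```

Request:
drive_tool([
  [-0.86,0.18,0.2,0,0,0,0],
  [-0.86,0.18,0.2,0,0,0,0],
  [-0.86,0.18,0.2,0,0,0,0],
  [0,0,0,0,0,0,0],
  [0,0,0,0,0,0,0],
])

```text
time_s: 15.65
ee_pos: [0.4307, -0.2854, 0.0788]
eef_rot: [-2.709, -1.59, -0.0]
ft_force: [-0.3, -0.2, -0.1]
gripper_width: 0.0879
gripper_force: 0.0
```

Run:
```python
from h import *
look();topstack(.044)
```

```text
tcp [ 0.4307 -0.2854  0.0788] -0.5095
wrist (0.4303, -0.2851, 64, 65, [258.0, 204.0])
wrist (0.5658, -0.2878, 64, 67, [402.0, 130.0])
top (0.5159, -0.0192, 62, 63, [268.0, 194.0])
```

Request:
drive_tool([
  [0,0,0.45,0,0,0,0],
  [0,0,0.45,0,0,0,0],
  [0,0,0.45,0,0,0,0],
  [0,0,0.45,0,0,0,0],
  [0,0,0.02,0,0,0,0.6],
  [0,0,0,0,0,0,0.6],
  [0,0,0,0,0,0,0.6],
  [0,0,0,0,0,0,0.6],
])

```text
time_s: 16.75
ee_pos: [0.4313, -0.2862, 0.0067]
eef_rot: [2.708, 1.59, 0.001]
ft_force: [0.3, 0.5, 4.3]
gripper_width: 0.0654
gripper_force: 25.0
```

Request:
drive_tool([
  [0,0,-0.5,0,0,0,0.6],
  [0,0,-0.9,0,0,0,0.6],
  [0,0,-0.9,0,0,0,0.6],
  [0.86,-0.18,-0.5,0,0,0,0.6],
  [0.86,-0.18,0,0,0,0,0.6],
  [0.86,-0.18,0,0,0,0,0.6],
  [0.86,-0.18,0,0,0,0,0.6],
  [0.86,-0.18,0,0,0,0,0.6],
])

```text
time_s: 17.75
ee_pos: [0.4833, -0.1172, 0.1182]
eef_rot: [2.709, 1.59, 0.0]
ft_force: [0.6, -0.7, 0.3]
gripper_width: 0.0656
gripper_force: 25.0
```

Request:
drive_tool([
  [0.86,-0.18,0,0,0,0,0.6],
  [0.86,-0.18,0,0,0,0,0.6],
  [0.86,-0.18,0,0,0,0,0.6],
  [0,0,0,0,0,0,0.6],
  [0,0,0,0,0,0,0.6],
])

```text
time_s: 18.38
ee_pos: [0.5142, -0.0179, 0.1179]
eef_rot: [2.708, 1.591, -0.001]
ft_force: [-0.3, -0.0, -0.8]
gripper_width: 0.0653
gripper_force: 25.0
```

Run:
```python
from h import *
p,a,_=cur();print(p,a)
plan([(.515,-.018,.0515,-.509,.6,.6)])
```

```text
[ 0.51423444 -0.01793862  0.11791324] -0.5083279527112272
3 rows -> (0.515, -0.018, 0.0515, -0.509)
3 x [0.0, 0.01, 0.55, 0.0, 0.0, 0.0, 0.6]
```

Request:
drive_tool([
  [0.01,0.02,0.45,0,0,0,0.6],
  [0,0,0.45,0,0,0,0.6],
  [0,0,0.45,0,0,0,0.6],
  [0,0,0.3,0,0,0,0.6],
  [0,0,0,0,0,0,0.6],
  [0,0,0,0,0,0,0.3],
  [0,0,0,0,0,0,0],
  [0,0,0,0,0,0,0],
])

```text
time_s: 19.38
ee_pos: [0.5159, -0.0176, 0.0524]
eef_rot: [2.708, 1.59, 0.001]
ft_force: [-1.4, 1.6, 0.0]
gripper_width: 0.0821
gripper_force: 0.0
```

Request:
drive_tool([
  [0,0,-0.5,0,0,0,0],
  [0,0,-0.7,0,0,0,0],
  [0,0,-0.45,0,0,0,0],
  [-0.66,0.55,0,0,0,0,0],
  [-0.66,0.55,0,0,0,0,0],
  [-0.66,0.55,0,0,0,0,0],
  [-0.66,0.55,0,0,0,0,0],
  [-0.66,0.55,0.2,0,0,0,0],
])

```text
time_s: 20.38
ee_pos: [0.548, -0.1878, 0.1106]
eef_rot: [2.708, 1.59, 0.002]
ft_force: [0.6, 0.5, -1.1]
gripper_width: 0.088
gripper_force: 0.0
```

Request:
drive_tool([
  [-0.66,0.55,0.2,0,0,0,0],
  [-0.66,0.55,0.25,0,0,0,0],
  [-0.65,0.55,0.3,0,0,0,0],
  [0,0,0,0,0,0,0],
  [0,0,0,0,0,0,0],
])

```text
time_s: 21.0
ee_pos: [0.5661, -0.2867, 0.0799]
eef_rot: [-2.709, -1.59, 0.0]
ft_force: [0.6, 0.5, -0.0]
gripper_width: 0.0876
gripper_force: 0.0
```

Run:
```python
from h import *
look();topstack(.060)
```

```text
tcp [ 0.5661 -0.2867  0.0799] -0.5092
wrist (0.567, -0.288, 64, 65, [261.0, 204.0])
top (0.3023, 0.3236, 46, 51, [151.0, 269.0])
top (0.3565, 0.2607, 46, 48, [172.0, 250.0])
top (0.4268, 0.1637, 48, 50, [205.0, 226.0])
top (0.4451, 0.3669, 48, 49, [135.0, 220.0])
top (0.4529, 0.2507, 48, 50, [175.0, 216.0])
top (0.5165, -0.0192, 61, 63, [269.0, 194.0])
```

Request:
drive_tool([
  [-0.02,0.03,0.45,0,0,0,0],
  [0,0,0.45,0,0,0,0],
  [0,0,0.45,0,0,0,0],
  [0,0,0.45,0,0,0,0],
  [0,0,0.03,0,0,0,0.6],
  [0,0,0,0,0,0,0.6],
  [0,0,0,0,0,0,0.6],
  [0,0,0,0,0,0,0.6],
])

```text
time_s: 22.1
ee_pos: [0.5674, -0.289, 0.0073]
eef_rot: [2.708, 1.59, 0.001]
ft_force: [0.4, 0.3, -1.1]
gripper_width: 0.0655
gripper_force: 25.0
```

Request:
drive_tool([
  [0,0,-0.5,0,0,0,0.6],
  [0,0,-0.9,0,0,0,0.6],
  [0,0,-0.9,0,0,0,0.6],
  [0.66,-0.55,-0.8,0,0,0,0.6],
  [0.66,-0.55,0,0,0,0,0.6],
  [0.66,-0.55,0,0,0,0,0.6],
  [0.66,-0.55,0,0,0,0,0.6],
  [0.66,-0.55,0,0,0,0,0.6],
])

```text
time_s: 23.1
ee_pos: [0.5355, -0.1189, 0.1324]
eef_rot: [2.708, 1.59, 0.002]
ft_force: [-0.2, 0.8, -0.5]
gripper_width: 0.0652
gripper_force: 25.0
```

Request:
drive_tool([
  [0.66,-0.55,0,0,0,0,0.6],
  [0.66,-0.55,0,0,0,0,0.6],
  [0.66,-0.55,0,0,0,0,0.6],
  [0,0,0,0,0,0,0.6],
  [0,0,0,0,0,0,0.6],
])

```text
time_s: 23.72
ee_pos: [0.517, -0.019, 0.1317]
eef_rot: [2.707, 1.591, 0.002]
ft_force: [0.5, -0.4, -1.5]
gripper_width: 0.0653
gripper_force: 25.0
```

Run:
```python
from h import *
p,a,_=cur();print(p,a)
plan([(.515,-.018,.0675,-.509,.6,.6)])
```

```text
[ 0.51704524 -0.01899401  0.13173826] -0.5083645256137544
3 rows -> (0.515, -0.018, 0.0675, -0.509)
3 x [-0.0, -0.02, 0.54, 0.0, 0.0, 0.0, 0.6]
```

Request:
drive_tool([
  [0,-0.06,0.45,0,0,0,0.6],
  [0,0,0.45,0,0,0,0.6],
  [0,0,0.4,0,0,0,0.6],
  [0,0,0.29,0,0,0,0.6],
  [0,0,0,0,0,0,0.6],
  [0,0,0,0,0,0,0.3],
  [0,0,0,0,0,0,0],
  [0,0,0,0,0,0,0],
])

```text
time_s: 24.72
ee_pos: [0.5145, -0.0174, 0.0675]
eef_rot: [2.708, 1.591, 0.001]
ft_force: [-0.7, -0.2, -0.1]
gripper_width: 0.0821
gripper_force: 0.0
```

Request:
drive_tool([
  [0,0,-0.5,0,0,0,0],
  [0,0,-0.55,0,0,0,0],
  [-0.71,0.7,0,0,0,0,0],
  [-0.71,0.7,0,0,0,0,0],
  [-0.71,0.7,0,0,0,0,0],
  [-0.71,0.7,0,0,0,0,0],
  [0,0,0,0,0,0,0],
  [0,0,0,0,0,0,0],
])

```text
time_s: 25.72
ee_pos: [0.556, -0.1705, 0.109]
eef_rot: [-2.709, -1.59, 0.001]
ft_force: [0.1, 0.2, -0.7]
gripper_width: 0.0878
gripper_force: 0.0
```

Run:
```python
from h import *
look(.010);look(.038);topstack(.076)
```

```text
tcp [ 0.556  -0.1705  0.109 ] -0.5094
wrist (0.5562, -0.1715, 68, 69, [259.0, 195.0])
wrist (0.5148, -0.0171, 120, 124, [150.0, 74.0])
tcp [ 0.5559 -0.17    0.1089] -0.5086
wrist (0.696, -0.2452, 83, 116, [384.0, 175.0])
wrist (0.5048, -0.0108, 72, 90, [158.0, 82.0])
top (0.516, -0.0191, 63, 63, [269.0, 194.0])
```

Request:
drive_tool([
  [-0.02,0,0.5,0,0,0,0.2],
  [0,0,0.5,0,0,0,0.2],
  [0,0,0.5,0,0,0,0.2],
  [0,0,0.5,0,0,0,0.2],
  [0,0,0.37,0,0,0,0.2],
  [0,0,0,0,0,0,1],
  [0,0,0,0,0,0,1],
  [0,0,0,0,0,0,1],
])

```text
time_s: 26.88
ee_pos: [0.5569, -0.1721, 0.0151]
eef_rot: [2.708, 1.59, 0.001]
ft_force: [-0.1, -0.2, 0.1]
gripper_width: 0.0439
gripper_force: 0.0
```

Request:
drive_tool([
  [0,0,0,0,0,0,1],
  [0,0,0,0,0,0,1],
  [0,0,0,0,0,0,1],
  [0,0,0,0,0,0,1],
  [0,0,0,0,0,0,1],
])

```text
time_s: 27.5
ee_pos: [0.5566, -0.1721, 0.0148]
eef_rot: [2.709, 1.59, 0.001]
ft_force: [-1.1, -0.6, 6.1]
gripper_width: 0.0274
gripper_force: 25.0
```

Request:
drive_tool([
  [0,0,-0.5,0,0,0,1],
  [0,0,-0.9,0,0,0,1],
  [0,0,-0.9,0,0,0,1],
  [0,0,-0.55,0,0,0,1],
  [0.57,-0.56,0,0,0,0,1],
  [0.57,-0.56,0,0,0,0,1],
  [0.57,-0.56,0,0,0,0,1],
  [0.57,-0.56,0,0,0,0,1],
])

```text
time_s: 28.5
ee_pos: [0.5217, -0.0475, 0.1279]
eef_rot: [-2.709, -1.59, 0.001]
ft_force: [1.0, -0.3, -1.2]
gripper_width: 0.0272
gripper_force: 25.0
```

Request:
drive_tool([
  [0.57,-0.54,0,0,0,0,1],
  [0,0,0,0,0,0,1],
  [0,0,0,0,0,0,1],
])

```text
time_s: 28.88
ee_pos: [0.515, -0.0185, 0.1282]
eef_rot: [2.708, 1.591, -0.0]
ft_force: [0.6, 0.4, -1.0]
gripper_width: 0.0277
gripper_force: 25.0
```

Run:
```python
from h import *
p,a,_=cur();print(p,a)
plan([(.5155,-.018,.091,-.509,1,.3)])
im,d=get_image('wrist');cv2.imwrite('pics/w4.png',im)
```

```text
[ 0.51498932 -0.0185195   0.12817929] -0.5084202687133954
4 rows -> (0.5155, -0.018, 0.091, -0.509)
4 x [0.0, 0.0, 0.23, 0.0, 0.0, 0.0, 1.0]
```

View pics/w4.png

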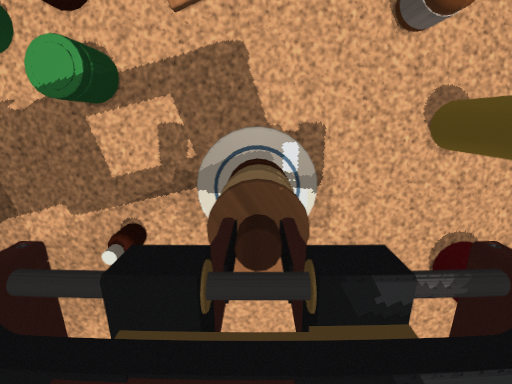

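The cover at (258,225) is held level over the stack. Lowering and releasing.

Request:
drive_tool([
  [0.02,0,0.3,0,0,0,1],
  [0,0,0.3,0,0,0,1],
  [0,0,0.2,0,0,0,1],
  [0,0,0.12,0,0,0,1],
  [0,0,0,0,0,0,1],
  [0,0,0,0,0,0,0.5],
  [0,0,0,0,0,0,0.5],
  [0,0,0,0,0,0,0.5],
])

```text
time_s: 29.92
ee_pos: [0.5153, -0.0174, 0.0916]
eef_rot: [2.709, 1.59, 0.0]
ft_force: [0.6, -0.3, 0.0]
gripper_width: 0.0443
gripper_force: 0.0
```

Request:
drive_tool([
  [0,0,-0.5,0,0,0,0.4],
  [0,0,-0.8,0,0,0,0.2],
  [0,0,-0.8,0,0,0,0],
  [0,0,-0.4,0,0,0,0],
])

```text
time_s: 30.42
ee_pos: [0.516, -0.0175, 0.1934]
eef_rot: [2.707, 1.59, 0.003]
ft_force: [-1.0, -0.0, 0.2]
gripper_width: 0.0792
gripper_force: 0.0
```

Run:
```python
from h import *
look(.086);topstack(.086)
im,d=get_image('top');ci=camera_info('top')
for o in discs(im,d,ci,.05,.068,.062,.045): print(o)
plan([(.43,.25,.19,-.5,0,.95)])
```

```text
tcp [ 0.516  -0.0175  0.1934] -0.5089
wrist (0.5151, -0.0175, 68, 69, [257.0, 192.0])
top (0.6825, -0.2242, 62, 65, [342.0, 134.0])
(0.3025, 0.3219, 48, 51, [151.0, 269.0])
(0.3581, 0.2596, 47, 50, [172.0, 250.0])
(0.4268, 0.1632, 49, 49, [205.0, 226.0])
(0.4446, 0.3668, 49, 51, [136.0, 220.0])
(0.4534, 0.2495, 49, 51, [175.0, 217.0])
8 rows -> (0.43, 0.25, 0.19, -0.5)
8 x [0.6, -0.64, 0.01, 0.0, 0.0, -0.01, 0.0]
```

The cover is centred on the stack. On to the jars.

Request:
drive_tool([
  [0.75,-0.62,0,0,0,0,0],
  [0.75,-0.62,0,0,0,0,0],
  [0.75,-0.62,0,0,0,0,0],
  [0.75,-0.62,0,0,0,0,0],
  [0.75,-0.62,0,0,0,0,0],
  [0.75,-0.62,0,0,0,0,0],
  [0.75,-0.62,0,0,0,0,0],
  [0.75,-0.62,0,0,0,0,0],
])

```text
time_s: 31.58
ee_pos: [0.4577, 0.2897, 0.19]
eef_rot: [-2.709, -1.591, 0.003]
ft_force: [1.3, 0.3, 1.0]
gripper_width: 0.0877
gripper_force: 0.0
```

Request:
drive_tool([
  [0.75,-0.62,0.5,0,0,0,0],
  [0.75,-0.62,0.5,0,0,0,0],
  [0,0,0.4,0,0,0,0],
  [0,0,0,0,0,0,0],
  [0,0,0,0,0,0,0],
])

```text
time_s: 32.2
ee_pos: [0.445, 0.3644, 0.1354]
eef_rot: [2.71, 1.589, -0.001]
ft_force: [0.3, -0.7, -0.3]
gripper_width: 0.0876
gripper_force: 0.0
```

Run:
```python
from h import *
p,a,_=cur();print(p,a)
im,d=get_image('wrist');ci=camera_info('wrist');cv2.imwrite('pics/w5.png',im);np.save('w5.npy',d)
for o in discs(im,d,ci,.052,.07,.062,.04): print(o)
# rack dots
m=(im.astype(int).min(2)>150).astype(np.uint8)
n,l,st,c=cv2.connectedComponentsWithStats(m)
for k in range(1,n):
    if 15<st[k,4]<800:print(c[k].round(1),st[k,4],ray(ci,[c[k]],.012)[0].round(4))
```

```text
[0.44496467 0.36441448 0.13544748] -0.5099323670394968
(0.3598, 0.2656, 47, 53, [234.0, 318.0])
(0.4447, 0.3707, 50, 51, [255.0, 195.0])
[367.2 152.2] 72 [0.5659 0.3423 0.012 ]
[381.9 202.9] 65 [0.558  0.2819 0.012 ]
[385.2 214.7] 62 [0.556  0.2669 0.012 ]
[394.6 248.4] 50 [0.5501 0.2219 0.012 ]
[316.2 305.8] 148 [0.4345 0.1965 0.012 ]
```

View pics/w5.png

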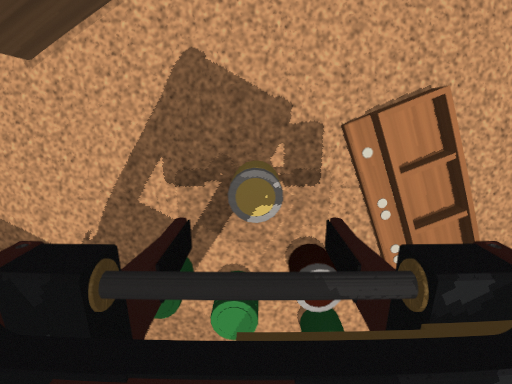

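Run:
```python
from h import *
im=cv2.imread('pics/w5.png');d=np.load('w5.npy');ci=camera_info('wrist');P=pts(ci,d)
sel=P[175:220,225:290,2];print('lid z',np.percentile(sel,[60,80,95]))
for lo in(.057,.059,.06):
  print(lo,[o for o in discs(im,d,ci,lo,.067,.0615,.03)])
m=(P[...,2]>.058)&(P[...,2]<.067);m[:150]=0;m[:,:225]=0;m[235:]=0;m[:,290:]=0
q=P[m];print('3d mean',q.mean(0),(q.min(0)+q.max(0))/2)
t0=np.load('top0.npy');ct=camera_info('top');Pt=pts(ct,t0)
for u,v in((136,219),(176,217)):
  w=Pt[v-12:v+13,u-12:u+13].reshape(-1,3);w=w[w[:,2]>.057];print('top',w.mean(0),(w.min(0)+w.max(0))/2,np.ptp(w,0))
# spot of honey colour in wrist image / top image
hsv=cv2.cvtColor(cv2.imread('pics/top0.png'),cv2.COLOR_BGR2HSV)
mm=np.zeros(hsv.shape[:2],np.uint8);mm[205:233,122:150]=((hsv[205:233,122:150,0]>24)&(hsv[205:233,122:150,1]>130)&(hsv[205:233,122:150,2]>140))
v,u=np.nonzero(mm);print('spot',len(u),ray(ct,[(u.mean(),v.mean())],.062))
# rack from depth
r=Pt[140:200,130:220].reshape(-1,3);r=r[(r[:,2]>.022)&(r[:,2]<.034)][:,:2].astype(np.float32)
print(cv2.minAreaRect(r))
```

```text
lid z [0.06177199 0.06231778 0.06296605]
0.057 [(0.359, 0.2648, 47, 52, [234.0, 319.0]), (0.4444, 0.3702, 50, 50, [255.0, 195.0])]
0.059 [(0.3588, 0.2643, 46, 51, [234.0, 319.0]), (0.4443, 0.3701, 50, 50, [255.0, 195.0])]
0.06 [(0.3584, 0.264, 45, 50, [234.0, 319.0]), (0.4442, 0.37, 49, 49, [254.0, 196.0])]
3d mean [0.44466996 0.37065989 0.06176583] [0.44411747 0.36991927 0.06129871]
top [0.44418503 0.36685047 0.06574856] [0.44776318 0.19540854 0.62521127] [0.05614265 0.39687175 1.13636174]
top [0.45398979 0.2451224  0.08351614] [0.45330117 0.1357057  0.62523174] [0.04904323 0.27746607 1.13632079]
spot 99 [[0.44529836 0.36852224 0.062     ]]
((0.6087868809700012, 0.2683127522468567), (0.21305318176746368, 0.07500925660133362), 83.41158294677734)
```

Request:
drive_tool([
  [0.1,-0.06,0.45,0,0,0,0],
  [0,0,0.55,0,0,0,0],
  [0,0,0.55,0,0,0,0],
  [0,0,0.55,0,0,0,0],
  [0,0,0.53,0,0,0,0],
  [0,0,0,0,0,0,0],
  [0,0,0,0,0,0,0.8],
  [0,0,0,0,0,0,0.8],
], force=40)

```text
time_s: 33.25
ee_pos: [0.4453, 0.3705, 0.0311]
eef_rot: [-2.709, -1.59, -0.003]
ft_force: [-0.6, -0.2, -0.3]
gripper_width: 0.0712
gripper_force: 0.0
```

Request:
drive_tool([
  [0,0,0,0,0,0,0.8],
  [0,0,0,0,0,0,0.8],
  [0,0,0,0,0,0,0.8],
  [0,0,0,0,0,0,0.8],
  [0,0,-0.5,0,0,0,0.8],
  [0,0,-0.8,0,0,0,0.8],
  [0,0,-0.5,0,0,0,0.8],
])

```text
time_s: 34.12
ee_pos: [0.4446, 0.3702, 0.1031]
eef_rot: [-2.709, -1.59, -0.0]
ft_force: [-0.7, -0.6, -1.8]
gripper_width: 0.0515
gripper_force: 40.0
```

Run:
```python
from h import *
p,a,_=cur();print(p,a)
im,d=get_image('wrist');ci=camera_info('wrist');cv2.imwrite('pics/w6.png',im)
h=p[2]-.030+.062
for o in discs(im,d,ci,h-.005,h+.006,h,.03): print(o)
plan([(.6173,.3355,.10,-.51,.8,.95)])
```

```text
[0.44464936 0.3701987  0.10310451] -0.5090593633516292
(0.448, 0.3761, 37, 61, [257.0, 245.0])
5 rows -> (0.6173, 0.3355, 0.1, -0.51)
5 x [0.26, 0.84, 0.03, 0.0, 0.0, 0.0, 0.8]
```

View pics/w6.png

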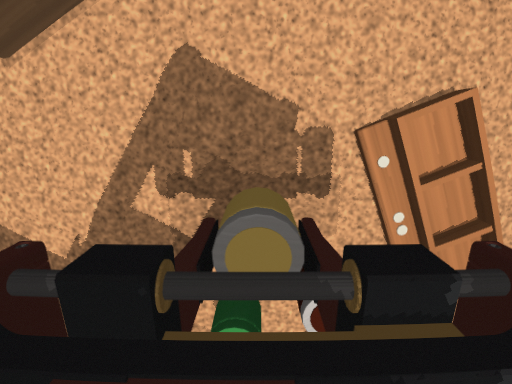

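The pale jar is held upright with its lid at about (258,252). I check its offset from the tool axis.

Run:
```python
from h import *
ci=camera_info('wrist');p,a,R=cur()
h=p[2]-.031+.062
# widest points of lid and top-most point
im=cv2.imread('pics/w6.png');
L,Rr,T=ray(ci,[(214,254),(303,254),(258,208)],h)
xt=R[:,0]
print('mid-LR rel tool',(((L+Rr)/2-p)@R).round(4),'diam',np.linalg.norm(L-Rr),'top rel',((T-p)@R).round(4))
```

```text
mid-LR rel tool [ 0.0012 -0.0001 -0.031 ] diam 0.048007309587150555 top rel [ 0.0273 -0.0004 -0.0309]
```

Request:
drive_tool([
  [0.25,0.84,0,0,0,0,0.8],
  [0.25,0.84,0,0,0,0,0.8],
  [0.25,0.84,0,0,0,0,0.8],
  [0.25,0.84,0,0,0,0,0.8],
  [0.25,0.84,0,0,0,0,0.8],
  [0,0,0,0,0,0,0.8],
  [0,0,0,0,0,0,0.8],
])

```text
time_s: 35.05
ee_pos: [0.6142, 0.3316, 0.101]
eef_rot: [-2.709, -1.59, 0.004]
ft_force: [0.4, -0.2, -0.5]
gripper_width: 0.0515
gripper_force: 40.0
```

Run:
```python
from h import *
p,a,_=cur();print(p,a)
plan([(.6168,.3346,.038,-.509,.8,.5)])
im,d=get_image('wrist');cv2.imwrite('pics/w7.png',im)
```

```text
[0.61424247 0.33157825 0.10098725] -0.5092630963942053
4 rows -> (0.6168, 0.3346, 0.038, -0.509)
4 x [0.02, 0.0, 0.39, 0.0, 0.0, -0.0, 0.8]
```

View pics/w7.png

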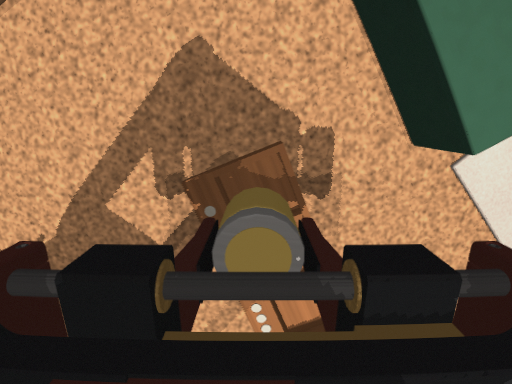

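The jar hangs level over the one-dot pocket; its dot shows at (210,211). Lowering.

Request:
drive_tool([
  [0.1,0,0.3,0,0,0,0.8],
  [0,0,0.4,0,0,0,0.8],
  [0,0,0.4,0,0,0,0.8],
  [0,0,0.3,0,0,0,0.8],
  [0,0,0.16,0,0,0,0.8],
  [0,0,0,0,0,0,0.8],
  [0,0,0,0,0,0,0.8],
])

```text
time_s: 35.98
ee_pos: [0.6181, 0.3355, 0.0404]
eef_rot: [2.709, 1.59, 0.001]
ft_force: [0.3, 1.0, -1.1]
gripper_width: 0.0519
gripper_force: 40.0
```

Request:
drive_tool([
  [-0.03,0,0.06,0,0,0,0.8],
  [0,0,0,0,0,0,0.8],
  [0,0,0,0,0,0,0.8],
])

```text
time_s: 36.35
ee_pos: [0.6171, 0.3343, 0.0376]
eef_rot: [2.709, 1.59, 0.0]
ft_force: [0.1, 0.1, -1.1]
gripper_width: 0.0515
gripper_force: 40.0
```

Request:
drive_tool([
  [0,0,0,0,0,0,0.35],
  [0,0,0,0,0,0,0.1],
  [0,0,0,0,0,0,0],
  [0,0,0,0,0,0,0],
  [0,0,-0.5,0,0,0,0],
  [0,0,-0.9,0,0,0,0],
  [0,0,-0.9,0,0,0,0],
  [0,0,-0.2,0,0,0,0],
])

```text
time_s: 37.35
ee_pos: [0.6192, 0.3353, 0.1418]
eef_rot: [2.708, 1.59, 0.01]
ft_force: [-0.7, 0.2, -0.5]
gripper_width: 0.0882
gripper_force: 0.0
```

Request:
drive_tool([
  [-0.77,-0.51,0,0,0,0,0],
  [-0.77,-0.51,0,0,0,0,0],
  [-0.77,-0.51,0,0,0,0,0],
  [-0.77,-0.51,0,0,0,0,0],
  [-0.77,-0.51,0,0,0,0,0],
  [0,0,0,0,0,0,0],
  [0,0,0,0,0,0,0],
])

```text
time_s: 38.22
ee_pos: [0.4538, 0.2499, 0.1377]
eef_rot: [2.709, 1.59, 0.002]
ft_force: [0.8, 0.6, -0.4]
gripper_width: 0.0877
gripper_force: 0.0
```

Run:
```python
from h import *
look(.062,.058,.067)
im,d=get_image('wrist');cv2.imwrite('pics/w8.png',im)
topstack(.068)
```

```text
tcp [0.4538 0.2499 0.1377] -0.5091
top (0.6155, 0.3325, 47, 50, [147.0, 160.0])
```

View pics/w8.png

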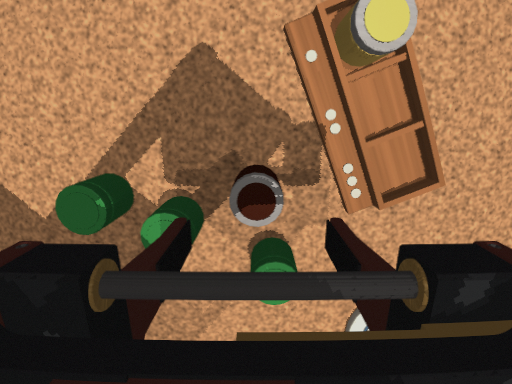

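The pale jar stands in the one-dot pocket at (387,18). The dark jar's lid is at (257,199), and the greens are clear of the fingers.

Run:
```python
from h import *
p,a,R=cur();im,d=get_image('wrist');ci=camera_info('wrist')
for o in discs(im,d,ci,.058,.067,.0618,.04): print(o,((np.array([o[0],o[1],p[2]])-p)@R/.04).round(2))
print(p)
```

```text
(0.3022, 0.3243, 49, 51, [81.0, 210.0]) [-0.23 -4.22 -0.  ]
(0.4517, 0.2511, 49, 50, [256.0, 200.0]) [-0.01 -0.07 -0.  ]
[0.45421518 0.25009719 0.13751293]
```

Request:
drive_tool([
  [-0.01,-0.05,0.45,0,0,0,0],
  [0,0,0.55,0,0,0,0],
  [0,0,0.55,0,0,0,0],
  [0,0,0.55,0,0,0,0],
  [0,0,0.55,0,0,0,0],
  [0,0,0.02,0,0,0,0],
  [0,0,0,0,0,0,0.8],
  [0,0,0,0,0,0,0.8],
])

```text
time_s: 39.42
ee_pos: [0.4518, 0.2505, 0.0315]
eef_rot: [2.709, 1.591, 0.003]
ft_force: [-0.0, -0.8, -0.4]
gripper_width: 0.0714
gripper_force: 0.0
```

Request:
drive_tool([
  [0,0,0,0,0,0,0.8],
  [0,0,0,0,0,0,0.8],
  [0,0,0,0,0,0,0.8],
  [0,0,0,0,0,0,0.8],
])

```text
time_s: 39.92
ee_pos: [0.4515, 0.2502, 0.0312]
eef_rot: [2.709, 1.591, 0.002]
ft_force: [-1.0, -0.4, 6.0]
gripper_width: 0.0516
gripper_force: 40.0
```

Request:
drive_tool([
  [0,0,-0.5,0,0,0,0.8],
  [0,0,-0.8,0,0,0,0.8],
  [0,0,-0.5,0,0,0,0.8],
  [0,0,0,0,0,0,0.8],
])

```text
time_s: 40.42
ee_pos: [0.4518, 0.2506, 0.1036]
eef_rot: [2.709, 1.59, 0.004]
ft_force: [-1.0, -1.0, -1.6]
gripper_width: 0.0518
gripper_force: 40.0
```

Run:
```python
from h import *
p,a,_=cur();print(p,a)
plan([(.6003,.1998,.10,-.51,.8,.95)])
```

```text
[0.45175464 0.25055107 0.10362233] -0.5090377499610179
4 rows -> (0.6003, 0.1998, 0.1, -0.51)
4 x [0.18, 0.97, 0.02, 0.0, 0.0, 0.0, 0.8]
```

Request:
drive_tool([
  [0.14,0.77,0,0,0,0,0.8],
  [0.14,0.77,0,0,0,0,0.8],
  [0.14,0.77,0,0,0,0,0.8],
  [0.14,0.77,0,0,0,0,0.8],
  [0.15,0.78,0,0,0,0,0.8],
  [0,0,0,0,0,0,0.8],
  [0,0,0,0,0,0,0.8],
])

```text
time_s: 41.3
ee_pos: [0.5979, 0.1996, 0.1011]
eef_rot: [-2.708, -1.59, 0.005]
ft_force: [0.2, -0.8, -1.0]
gripper_width: 0.0516
gripper_force: 40.0
```

Run:
```python
from h import *
p,a,_=cur();print(p,a)
plan([(.6003,.1998,.0372,-.509,.8,.5)])
im,d=get_image('wrist');cv2.imwrite('pics/w9.png',im)
```

```text
[0.59786484 0.19956923 0.10106398] -0.5092570176235628
4 rows -> (0.6003, 0.1998, 0.0372, -0.509)
4 x [0.01, 0.01, 0.4, 0.0, 0.0, -0.0, 0.8]
```

View pics/w9.png

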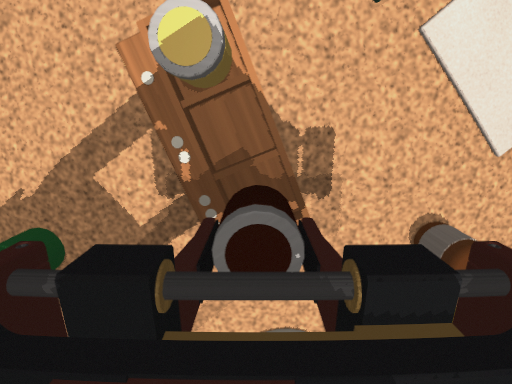

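The dark jar is level over the three-dot pocket, and the pale jar stands at (186,38) in its own. Lowering.

Request:
drive_tool([
  [0.03,0.05,0.3,0,0,0,0.8],
  [0,0,0.4,0,0,0,0.8],
  [0,0,0.4,0,0,0,0.8],
  [0,0,0.3,0,0,0,0.8],
  [0,0,0.18,0,0,0,0.8],
  [0,0,0,0,0,0,0.8],
  [0,0,0,0,0,0,0.8],
])

```text
time_s: 42.22
ee_pos: [0.6024, 0.1999, 0.0398]
eef_rot: [2.709, 1.59, 0.001]
ft_force: [0.5, -0.7, -1.9]
gripper_width: 0.0516
gripper_force: 40.0
```

Request:
drive_tool([
  [0,-0.04,0.05,0,0,0,0.8],
  [0,0,0,0,0,0,0.8],
  [0,0,0,0,0,0,0.8],
])

```text
time_s: 42.6
ee_pos: [0.6006, 0.2006, 0.0376]
eef_rot: [2.709, 1.591, 0.0]
ft_force: [-0.2, -0.6, -1.1]
gripper_width: 0.0516
gripper_force: 40.0
```

Request:
drive_tool([
  [0,0,0,0,0,0,0.35],
  [0,0,0,0,0,0,0.1],
  [0,0,0,0,0,0,0],
  [0,0,0,0,0,0,0],
  [0,0,-0.5,0,0,0,0],
  [0,0,-0.9,0,0,0,0],
  [0,0,-0.9,0,0,0,0],
  [0,0,-0.9,0,0,0,0],
])

```text
time_s: 43.6
ee_pos: [0.6004, 0.2005, 0.1665]
eef_rot: [2.709, 1.591, -0.0]
ft_force: [0.3, 0.4, -1.4]
gripper_width: 0.088
gripper_force: 0.0
```

Request:
drive_tool([
  [-0.5,-0.8,-0.5,0,0,0,0],
  [-0.6,-0.6,0,0,0,0,0],
  [-0.6,-0.6,0,0,0,0,0],
  [-0.6,-0.3,0,0,0,0,0],
  [0,0,0,0,0,0,0],
  [0,0,0,0,0,0,0],
])

```text
time_s: 44.35
ee_pos: [0.4766, 0.1654, 0.1858]
eef_rot: [2.709, 1.59, 0.002]
ft_force: [0.2, -0.9, 0.1]
gripper_width: 0.0875
gripper_force: 0.0
```

Run:
```python
from h import *
print(cur()[:2]);topstack(.068);topstack(.086)
t,d=get_image('top');s,_=get_image('scene')
ci=camera_info('top')
for o in discs(t,d,ci,.06,.074,.068,.04):print(o)
a=cv2.resize(s[130:310,170:460],None,fx=2.7,fy=2.7,interpolation=2);cv2.imwrite('pics/end.png',a);cv2.imwrite('pics/endt.png',t)
```

```text
(array([0.47659829, 0.16541118, 0.18583835]), np.float64(-0.5093222726622482))
top (0.6159, 0.3318, 45, 51, [147.0, 160.0])
top (0.5161, -0.0192, 67, 67, [269.0, 194.0])
top (0.6831, -0.2245, 62, 66, [341.0, 135.0])
(0.6155, 0.3321, 49, 51, [148.0, 161.0])
```

View pics/end.png

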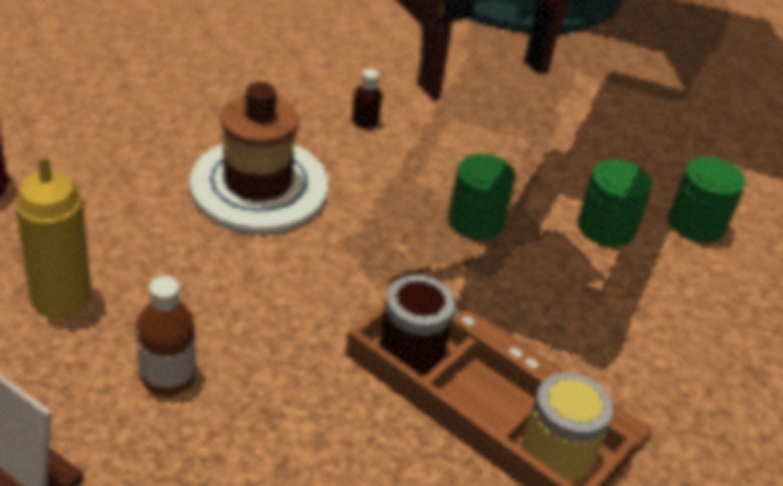

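The stack with its cover stands on the plate (260,150). The dark jar is in the three-dot pocket (420,320), the pale jar is in the one-dot pocket (570,420), and the other goods are undisturbed. Handing in.

```bash
python3 -c "
from h import *
print(ticket.close_job())"
```

```text
the job is handed in; nothing more can be done
None
```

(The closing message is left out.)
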